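# Find the full tin of pins by hefting and hold it up

## Task

Three identical closed tins of pins stand in a row under a loose plywood cover: take the cover off by its grip and lay it flat in the middle of the green mat. Then heft the tins one at a time, lifting each a few centimetres clear of everything and setting it back down upright on its board, to find by feel which is the heaviest. Finish while still holding that heaviest tin in the gripper, upright and still, its underside more than 10 cm above the bench, with the other two standing on their board; drop and tip nothing and leave the other things on the bench alone.

Things in the scene. Friction and masses are not known exactly. Their poses are not given: they have to be found in the camera images.
- cover: loose plywood cover board, 290 (x) x 100 (y) x 6 mm, 0.14 kg, lying flat across the tops of the three tins (underside 88 mm above the bench); a dark wooden grip bar 70 (x) x 22 (y) mm stands on its middle, reaching from 6 to 41 mm above the underside; origin at the centre of the underside, z up, x along its length
- mat: green mat fixed on the bench, 340 (x) x 170 (y) x 3 mm, where the cover is to be laid; origin at the centre of its underside, x along its length; left or right of the robot, the base board on the other side
- base_board: brown board fixed on the bench, 300 (x) x 100 (y) x 8 mm, on which the tins stand in a row along its x: one at its middle and one 92 mm to each side; origin at the centre of its underside
- tin_1: one of three identical closed blue tins with bright metal lids, a plain upright cylinder 60 mm in diameter and 80 mm tall; origin at the centre of its underside, z up. The contents differ: each weighs between 0.18 and 0.80 kg in all and no two are within 0.15 kg; which name is which weight changes from start to start. The contents lie low in the tin and may rattle slightly. It starts on the base board under the cover
- tin_2: one of three identical closed blue tins with bright metal lids, a plain upright cylinder 60 mm in diameter and 80 mm tall; origin at the centre of its underside, z up. The contents differ: each weighs between 0.18 and 0.80 kg in all and no two are within 0.15 kg; which name is which weight changes from start to start. The contents lie low in the tin and may rattle slightly. It starts on the base board under the cover
- tin_3: one of three identical closed blue tins with bright metal lids, a plain upright cylinder 60 mm in diameter and 80 mm tall; origin at the centre of its underside, z up. The contents differ: each weighs between 0.18 and 0.80 kg in all and no two are within 0.15 kg; which name is which weight changes from start to start. The contents lie low in the tin and may rattle slightly. It starts on the base board under the cover
- glue_bottle: white glue bottle with an orange cap, 60 mm diameter, 170 mm tall, standing at the far side; a bystander, to be left alone; origin at the centre of its underside
- sanding_block: cork sanding block, 70 x 40 x 28 mm, lying between base board and mat; a bystander, to be left alone; origin at the centre of its underside
- brush: brush with a wooden handle and flat grey head lying at the robot's left; a bystander, to be left alone; origin at the centre of its underside
- scraper: flat scraper (spatula) lying at the robot's right; a bystander, to be left alone; origin at the centre of its underside
- jar: amber jar with a red cap, 60 mm diameter, 80 mm tall, standing at the right; a bystander, to be left alone; origin at the centre of its underside
- neck_blank: loose pale wooden guitar-neck blank, 300 x 55 x 22 mm (one end 30 mm high), lying at the left; a bystander, to be left alone; origin at the centre of its underside
Not all that is in view belongs to the job. Leave any turquoise look-alike of the tin_2 alone.

How it is judged:
On the way, in this order (a step that is already met when the one before it is completed fails the run):
1. the cover lies flat on the green mat, let go (horizontal distance between cover and mat below 0.08 m and height (world z) of cover below 0.012 m and angle between cover's own z axis and vertical below 0.1 rad and contact force between the fingers and cover below 0.1 N and linear speed of cover below 0.05 m/s), for 0.2 s.
2. a first tin is lifted in the gripper (((height (world z) of tin_1 above 0.022 m and contact force between the fingers and tin_1 above 0.5 N) or (height (world z) of tin_2 above 0.022 m and contact force between the fingers and tin_2 above 0.5 N) or (height (world z) of tin_3 above 0.022 m and contact force between the fingers and tin_3 above 0.5 N))), for 0.2 s.
3. all three tins stand again, let go (height (world z) of each of tin_1, tin_2, tin_3 below 0.014 m and angle between each of tin_1, tin_2, tin_3's own z axis and vertical below 0.12 rad and contact force between the fingers and tin_1 below 0.1 N and contact force between the fingers and tin_2 below 0.1 N and contact force between the fingers and tin_3 below 0.1 N), for 0.1 s.
4. a second time a tin is lifted in the gripper (((height (world z) of tin_1 above 0.022 m and contact force between the fingers and tin_1 above 0.5 N) or (height (world z) of tin_2 above 0.022 m and contact force between the fingers and tin_2 above 0.5 N) or (height (world z) of tin_3 above 0.022 m and contact force between the fingers and tin_3 above 0.5 N))), for 0.2 s.
5. all three tins stand again, let go (all of step 3), for 0.1 s.
At the end, for the whole second after the job is handed in: The heaviest tin hangs in the gripper (only contents, 4.3 to 6.7 N, load its floor plate c0), underside over 100 mm above the bench, within 0.3 rad of upright, slower than 0.05 m/s; the other two stand upright; the cover lies flat, let go, on the mat, middles within 80 mm (all of step 1 and ((height (world z) of tin_1 above 0.1 m and angle between tin_1's own z axis and vertical below 0.3 rad and linear speed of tin_1 below 0.05 m/s and contact force between the fingers and tin_1 above 1 N and contact force between tin_1_c0 and anything else between 4.3 and 6.7 N and height (world z) of each of tin_2, tin_3 below 0.014 m and angle between each of tin_2, tin_3's own z axis and vertical below 0.12 rad) or (height (world z) of tin_2 above 0.1 m and angle between tin_2's own z axis and vertical below 0.3 rad and linear speed of tin_2 below 0.05 m/s and contact force between the fingers and tin_2 above 1 N and contact force between tin_2_c0 and anything else between 4.3 and 6.7 N and height (world z) of each of tin_1, tin_3 below 0.014 m and angle between each of tin_1, tin_3's own z axis and vertical below 0.12 rad) or (height (world z) of tin_3 above 0.1 m and angle between tin_3's own z axis and vertical below 0.3 rad and linear speed of tin_3 below 0.05 m/s and contact force between the fingers and tin_3 above 1 N and contact force between tin_3_c0 and anything else between 4.3 and 6.7 N and height (world z) of each of tin_1, tin_2 below 0.014 m and angle between each of tin_1, tin_2's own z axis and vertical below 0.12 rad))); the arm keeps its last pose, push and grip.
It fails at once if a tin is tipped over (angle between any of tin_1, tin_2, tin_3's own z axis and vertical above 0.7 rad).
It fails at once if the cover or a tin is dropped (falls freely faster than 0.7 m/s) ((linear speed of tin_1 above 0.7 m/s and contact force between the fingers and tin_1 below 0.1 N) or (linear speed of tin_2 above 0.7 m/s and contact force between the fingers and tin_2 below 0.1 N) or (linear speed of tin_3 above 0.7 m/s and contact force between the fingers and tin_3 below 0.1 N) or (linear speed of cover above 0.7 m/s and contact force between the fingers and cover below 0.1 N)).
It fails at once if a bystander is moved more than 30 mm (distance of any of glue_bottle, sanding_block, brush, scraper, jar, neck_blank from where it was at the start of the episode above 0.03 m).
It also fails if it takes over 70 s, if anything falls off the work surface, if the arm or the gripper's body presses on something with over 40 N, if the wrist force passes 120 N, or if a joint passes its speed limit or range.

## Robot

A 6-joint arm with a two-finger parallel gripper is mounted at the origin on the work surface. World frame = base frame: x ahead of the robot, y to its left, z up, the work surface at z = 0. Lengths are in m, angles in rad, forces in N, time in s.
With the tool pointing down it reaches from about 0.3 to 0.875 m from the base axis. Payload 6.4 kg.
Tool frame: the origin (TCP) lies at the very end of the fingers, on their centre line; the grasp point (between the pads) lies ctrl.pinch_z behind it (ctrl.pinch_z is the distance from the TCP to the grasp point, in m); y points along the fingers, z is the direction in which the jaws open and shut, and the axes are right-handed (so a half turn about y gives the same grasp; the last joint's range is limited). The gripper opens to 85 mm and grips with 20 to 120 N. Pads are 22 mm wide; open, the fingers measure 114 mm over their backs; the gripper's body (76 mm by 85 mm) begins 54 mm behind the grasp point. The pads swing forward as they close: fully open they stand 13 mm farther back than shut.
Start: joints at [0.951, 0.181, 1.607, -0, 1.354, -0.206], TCP at [0.231, 0.526, 0.231] pointing down, gripper open.
Joint ranges: [-2.99, 2.99], [-0.89, 2.07], [0.3, 2.58], [-1.14, 4.28], [0, 2.63], [-3.12, 3.12]. Speed limits (rad/s): [2.57, 2.57, 3.01, 3.14, 3.14, 3.14].

## Interface

Orientations are given as a unit quaternion [w, x, y, z].
In Python, from bench import ctrl gives the robot as it stands.
- The arm moves only by the shell command python3 -m pendant 'ROWS'. ROWS is JSON, one flat list of numbers, 7 for each row, row after row: the shift along the world's x, y, z in m, then the turn, a rotation vector about the world's x, y, z in degrees, then the finger opening in m, from 0 to 0.0854. In form: [tx, ty, tz, rx, ry, rz, hand, tx, ty, tz, rx, ry, rz, hand, ...]. A call has 1 to 12 rows; each row shifts and turns the commanded pose from where the row before left it; what a row does not reach is not made up. A row lasts 1/8 s, in which the tool goes at most 62.5 mm and 10.7 degrees, less where a joint would pass 70% of its speed; a pose out of reach is approached as far as the arm can. A call with a gripper value outside its range is refused whole. The fingers move at their own pace and stop on an object; the grip force is fixed at half the most. Time passes only in rows, so rows that do not move let the fingers close. It gives the time, the measured TCP pose, the force and the opening at its end, in the units of the state.
- ctrl.get_obs(): the state, without advancing time (a new reading comes with each control period).
- ctrl.camera(name): name is "scene" or "top" or "wrist"; returns the picture (480x640x3 uint8, red, green, blue); there is no depth.
- ctrl.camera_info(name): a dict with "fx", "fy", "cx", "cy" (pixels), "k1" (the pictures are not rectified: a ray, as slopes to the right and down, at radius r is drawn at 1 + k1 r^2 times it, then the intrinsics apply), "origin" and "rotation" of the camera in the world; the wrist camera has in their place "tool_from_camera" (4x4, takes a point from camera to tool coordinates, whose origin is the TCP and whose axes are the tool frame's). Camera axes: x right, y down, z forward; pixel columns grow to the right and rows downward; lengths in m; the calibration is good to about 2 mm. A picture is of the moment at which its call begins: read the wrist's pose just before it. camera_info takes no time and is no camera call.
- ctrl.hand_in(): hands the job in, once; it reports no verdict.
Trained networks look in the newest picture that a camera, given by its name, has taken for a name from the list of things; names that differ only in an ending like _2 or _b are one class to them, and where a whole thing is asked for, a point or a joint stands for the part that bears it (a point fixed in the world has none). Each returns a list of dicts, best first, with "score" (0 to 1); they miss things now and then, are a little off and sometimes report something else, mostly with a low value. They report only what shows in the picture. A call takes as long as a camera call. They do not tell look-alikes from the thing itself.
- ctrl.silhouettes(target, camera): "mask" (480x640 bool, what is visible of it) and "bbox" ([left, top, right, bottom] in pixels, round what is visible of it).
The state is a dict: "time_s": time; "q": joint angles; "dq": joint speeds; "joint_efforts": joint torques, N m; "eef_pos": TCP position; "eef_rot": TCP orientation; "wrist_force": force on the tool from outside, world axes, zero at the start; "torque": the same for the moment, N m; "opening": opening from 0.0 (shut) to 1.0 (fully open).
Only numpy, scipy, OpenCV 4.12 (cv2) and the standard library are available. Lean on these libraries where they do the work, as an engineer would, in place of code of your own. Each camera call takes 0.05 s, during which the arm holds its last target.

## Working session

There is one attempt and no reset: what is moved stays moved. The work goes in short steps, Python scripts to look and compute and a shell command to move; the robot and the scene stay as the last step left them, time stands still between calls to the robot, and variables do not carry over. Pictures are saved under pics/ and viewed, and the job is handed in when it is done.

```bash
ls; mkdir -p pics
python3 - <<'E'
from bench import ctrl
import cv2
for n in ("top","scene","wrist"):
    o=ctrl.get_obs(); im=ctrl.camera(n); cv2.imwrite(f"pics/a_{n}.png",im[:,:,::-1])
    i=ctrl.camera_info(n); print(n,i)
print(o, ctrl.pinch_z)
E
```

```text
pics
top {'fx': 579.7639229677412, 'fy': 579.7639229677412, 'cx': 306.448880705811, 'cy': 242.9035217558421, 'k1': -0.18886551481767067, 'origin': array([0.2634935 , 0.0210735 , 1.72392934]), 'rotation': array([ 0.06831447, -0.70122386,  0.7076474 , -0.05341719])}
scene {'fx': 469.5607487678203, 'fy': 469.5607487678203, 'cx': 311.6316292347722, 'cy': 235.75724313153546, 'k1': 0.0026932605072882408, 'origin': array([1.00305844, 0.86566993, 0.78195167]), 'rotation': array([-0.10678931,  0.21746471,  0.86683279, -0.43578212])}
wrist {'fx': 385.23258064516034, 'fy': 385.23258064516034, 'cx': 315.95164398098245, 'cy': 244.47855383012055, 'k1': -0.029667700515750125, 'tool_from_camera': array([[ 3.70804604e-04,  9.60526043e-01,  2.78189834e-01,
        -7.03896861e-02],
       [ 1.44862672e-05, -2.78189859e-01,  9.60526107e-01,
        -1.42557145e-01],
       [ 9.99999931e-01, -3.52137571e-04, -1.17068517e-04,
        -6.03320137e-04],
       [ 0.00000000e+00,  0.00000000e+00,  0.00000000e+00,
         1.00000000e+00]])}
{'time_s': 0.1, 'q': array([ 9.50695130e-01,  1.81469373e-01,  1.60790927e+00, -2.05925752e-07,
        1.35381669e+00, -2.06270956e-01]), 'dq': array([-0.00102297, -0.00131001, -0.00236111, -0.00011967, -0.00083995,
       -0.00112373]), 'joint_efforts': array([ 7.00161982e-04, -4.45880485e+01, -3.52240419e+01, -1.66214422e-04,
        4.16098104e-03,  1.12585704e-05]), 'eef_pos': array([0.23088904, 0.52605878, 0.23047216]), 'eef_rot': array([-0.69150453,  0.69254248, -0.14549669,  0.14504178]), 'wrist_force': array([-1.32947385, -0.58384857,  0.36437826]), 'torque': array([-0.04548729, -0.08825039,  0.02270761]), 'opening': 0.9994640621206867} 0.0187
```

View pics/a_top.png

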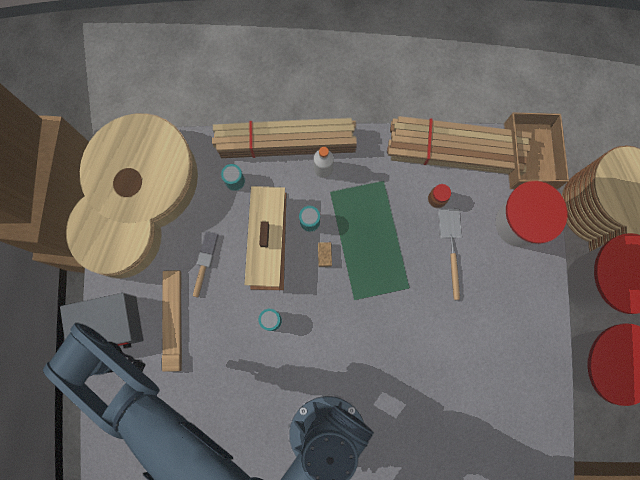

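View pics/a_scene.png

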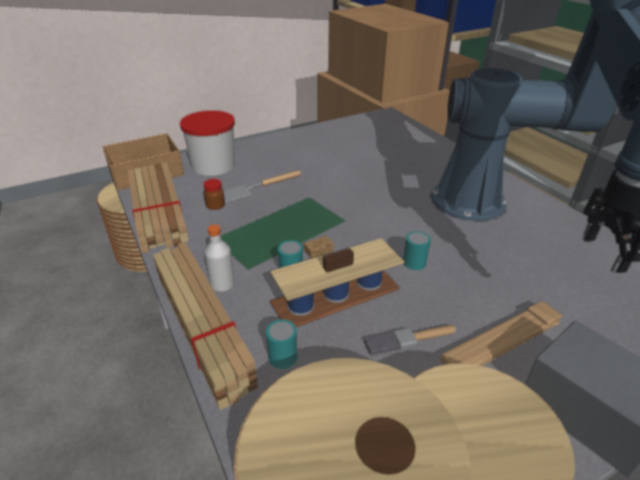

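The top view shows the cover at (265,237) with its dark grip at (264,234), the green mat at (370,240), and turquoise look-alikes at (232,176), (310,217) and (270,320). The blue tins are only visible under the cover, in the scene view.

```bash
cat > h.py <<'E'
from bench import ctrl
import numpy as np, cv2
from scipy.spatial.transform import Rotation as R
def RT(q): q=np.array(q); return R.from_quat(q[[1,2,3,0]]).as_matrix()
def cam(n,obs=None):
    i=ctrl.camera_info(n)
    K=np.array([[i['fx'],0,i['cx']],[0,i['fy'],i['cy']],[0,0,1.]]); D=np.array([i['k1'],0,0,0.])
    if n=='wrist':
        T=np.array(i['tool_from_camera']); A=RT(obs['eef_rot'])
        return K,D,A@T[:3,:3],A@T[:3,3]+obs['eef_pos']
    return K,D,RT(i['rotation']),np.array(i['origin'])
def p2w(c,px,z):
    K,D,M,o=c
    u=cv2.undistortPoints(np.array(px,float).reshape(-1,1,2),K,D).reshape(-1,2)
    d=np.c_[u,np.ones(len(u))]@M.T
    return o+d*((z-o[2])/d[:,2])[:,None]
def w2p(c,P):
    K,D,M,o=c
    rv=cv2.Rodrigues(M.T)[0]
    return cv2.projectPoints(np.array(P,float).reshape(-1,1,3),rv,-M.T@o,K,D)[0].reshape(-1,2)
def rect(mask):
    m=max(cv2.findContours(mask.astype(np.uint8),cv2.RETR_EXTERNAL,cv2.CHAIN_APPROX_NONE)[0],key=cv2.contourArea)
    return m.reshape(-1,2)
E
python3 - <<'E'
from h import *
im=ctrl.camera('top'); c=cam('top'); print(c[2][:,2])
hsv=cv2.cvtColor(im,cv2.COLOR_RGB2HSV)
for t,z in (('mat',.003),('cover',.094),('glue_bottle',.1),('sanding_block',.028),('tin_2',.08),('base_board',.008),('jar',.08),('brush',.01),('neck_blank',.022)):
    for s in ctrl.silhouettes(t,'top')[:6]:
        w=p2w(c,rect(s['mask']),z)[:,:2].astype(np.float32)
        r=cv2.minAreaRect(w*1000); print(t,round(s['score'],2),s['bbox'],np.round(r[0],0),np.round(r[1],0),round(r[2],1))
# grip dark pixels
sub=(im[:,:,:].max(2)<90)
m=np.zeros_like(sub); m[215:255,252:280]=sub[215:255,252:280]
r=cv2.minAreaRect((p2w(c,rect(m),.129)[:,:2]*1000).astype(np.float32)); print('grip',r)
cv2.imwrite('pics/b.png',cv2.resize(im[160:310,190:420,::-1],None,fx=3.4,fy=3.4,interpolation=cv2.INTER_CUBIC))
E
```

```text
[ 0.17159993  0.02020641 -0.98495947]
mat 0.57 [329.9, 182.4, 410.6, 299.9] [ 572. -132.] [340. 172.] 11.2
cover 0.69 [245.1, 184.8, 287.2, 287.4] [571. 175.] [102. 288.] 86.3
cover 0.16 [253.5, 205.1, 283.0, 291.2] [505. 128.] [ 89. 229.] 64.4
glue_bottle 0.67 [314.6, 148.4, 335.6, 176.7] [788.   3.] [56. 89.] 89.3
sanding_block 0.71 [320.4, 243.8, 334.0, 264.9] [525.   3.] [39. 72.] 89.4
tin_2 0.85 [222.8, 163.2, 242.6, 190.5] [750. 272.] [82. 57.] 23.9
tin_2 0.84 [256.6, 306.8, 281.6, 333.4] [331. 160.] [62. 58.] 44.9
tin_2 0.76 [302.3, 206.7, 320.8, 232.2] [623.  48.] [55. 71.] 89.4
tin_2 0.44 [253.7, 207.2, 284.3, 287.3] [426. 162.] [47. 99.] 22.4
base_board 0.71 [252.4, 190.7, 283.7, 288.6] [521. 134.] [ 94. 249.] 64.4
jar 0.61 [432.2, 185.8, 451.0, 208.0] [ 687. -336.] [56. 77.] 43.9
brush 0.77 [191.3, 229.6, 218.3, 298.6] [502. 369.] [ 45. 200.] 72.7
neck_blank 0.9 [161.2, 267.1, 184.3, 373.5] [332. 458.] [301.  66.] 2.6
neck_blank 0.56 [249.8, 199.7, 283.6, 289.8] [483. 140.] [ 87. 188.] 56.7
grip ((566.7972412109375, 172.83572387695312), (71.68177795410156, 22.563756942749023), 0.2612009644508362)
```

View pics/b.png

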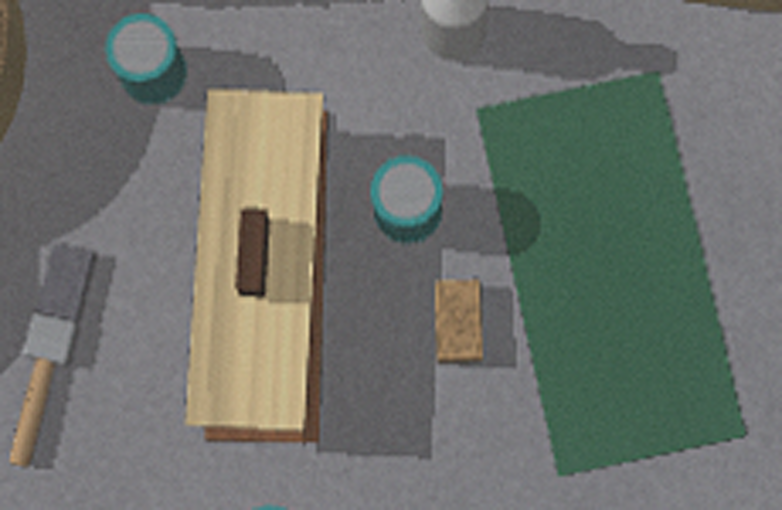

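Run:
```python
from h import *
o=ctrl.get_obs(); A=RT(o['eef_rot']); print(A.round(3))
j=A[:,2]; print('jaw deg',np.degrees(np.arctan2(j[1],j[0])), o['q'][5])
print('d', np.array([.569,.174])-o['eef_pos'][:2])
im=ctrl.camera('scene'); c=cam('scene')
# predicted cover corners / tins in scene
import math
for ctr,z,L,W,a,col in (((.571,.175),.094,.145,.05,-3.7,(255,0,0)),((.572,-.132),.003,.17,.085,11.2,(255,0,255))):
    r=np.array([[math.cos(math.radians(a)),-math.sin(math.radians(a))],[math.sin(math.radians(a)),math.cos(math.radians(a))]])
    P=np.array([[L,W],[L,-W],[-L,-W],[-L,W]])@r.T+ctr
    p=w2p(c,np.c_[P,np.full(4,z)]); cv2.polylines(im,[p.astype(np.int32)],True,col,1)
    if z>.05:
        Q=np.array([[.035,.011],[.035,-.011],[-.035,-.011],[-.035,.011]])@r.T+ctr
        cv2.polylines(im,[w2p(c,np.c_[Q,np.full(4,.129)]).astype(np.int32)],True,(0,255,0),1)
cv2.imwrite('pics/c.png',cv2.resize(im[180:340,190:430,::-1],None,fx=3.3,fy=3.3,interpolation=cv2.INTER_CUBIC))
```

```text
[[ 0.916  0.     0.402]
 [-0.402  0.     0.916]
 [ 0.    -1.     0.   ]]
jaw deg 66.29387035837205 -0.20631429881417956
d [ 0.33782192 -0.3524936 ]
```

View pics/c.png

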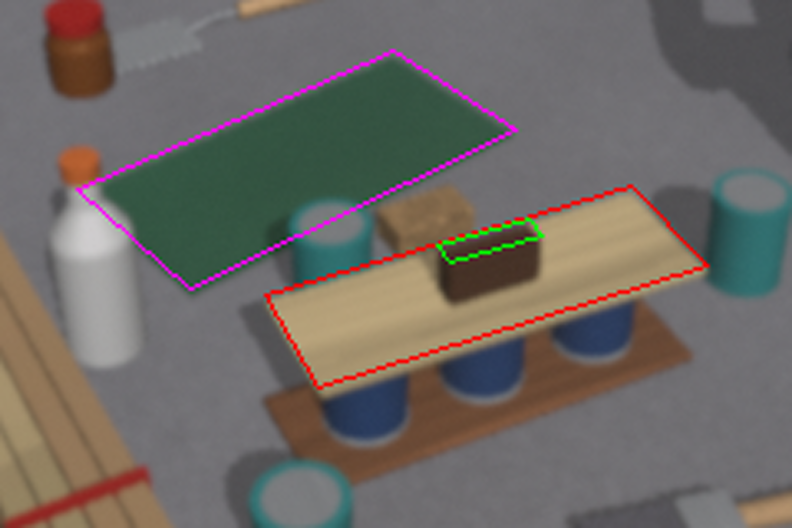

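Choice: the real tins are the three blue ones under the plywood. The turquoise tins at top-view (232,176), (310,217) and (270,320) are look-alikes. The projected cover and mat outlines match the scene crop, so I'm moving above the grip.

```bash
python3 -m pendant '[0.034,-0.0352,0,0,0,2,0.085,0.034,-0.0352,0,0,0,2,0.085,0.034,-0.0352,0,0,0,2,0.085,0.034,-0.0352,0,0,0,2,0.085,0.034,-0.0352,0,0,0,2,0.085,0.034,-0.0352,0,0,0,2,0.085,0.034,-0.0352,0,0,0,2,0.085,0.034,-0.0352,0,0,0,2,0.085,0.034,-0.0352,0,0,0,2,0.085,0.034,-0.0352,0,0,0,2,0.085,0,0,0,0,0,0,0.085]'
python3 - <<'E'
from h import *
o=ctrl.get_obs(); im=ctrl.camera('wrist'); c=cam('wrist',o); print(o['eef_pos'])
a=np.radians(-3.7); r=np.array([[np.cos(a),-np.sin(a)],[np.sin(a),np.cos(a)]])
Q=np.array([[.035,.011],[.035,-.011],[-.035,-.011],[-.035,.011]])@r.T+(.571,.175)
cv2.polylines(im,[w2p(c,np.c_[Q,np.full(4,.129)]).astype(np.int32)],True,(0,255,0),1)
cv2.imwrite('pics/d.png',im[:,:,::-1])
E
```

```text
time_s: 2.08
eef_pos: [0.5732, 0.1717, 0.2311]
eef_rot: [-0.706, 0.707, -0.024, 0.025]
wrist_force: [-0.7, -0.3, 0.2]
opening: 0.998
[0.5732108  0.17167777 0.23112446]
```

View pics/d.png

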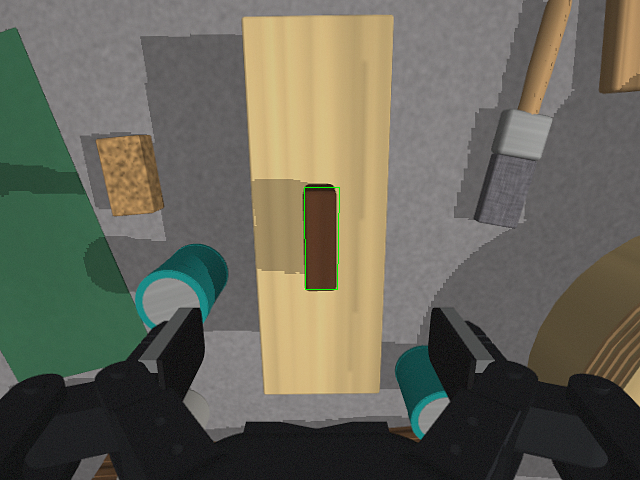

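The wrist view shows the grip at (321,238), right on the projection. It is 3 mm left of the TCP, so I'm correcting that and descending to 0.101.

```bash
python3 -m pendant '[-0.002,0.003,-0.03,0,0,0,0.085,0,0,-0.04,0,0,0,0.085,0,0,-0.03,0,0,0,0.085,0,0,-0.02,0,0,0,0.085,0,0,-0.01,0,0,0,0.085,0,0,0,0,0,0,0.085,0,0,0,0,0,0,0,0,0,0,0,0,0,0,0,0,0,0,0,0,0,0,0,0,0,0,0,0,0,0,0,0,0,0,0]'; python3 -m pendant '[0,0,0,0,0,0,0,0,0,0.005,0,0,0,0,0,0,0.015,0,0,0,0,0,0,0.02,0,0,0,0,0,0,0,0,0,0,0]'
python3 - <<'E'
from h import *
o=ctrl.get_obs(); im=ctrl.camera('wrist');cv2.imwrite('pics/e.png',im[:,:,::-1])
E
```

```text
time_s: 3.5
eef_pos: [0.5697, 0.1775, 0.102]
eef_rot: [0.707, -0.707, 0.022, -0.023]
wrist_force: [-0.9, -0.9, 3.1]
opening: 0.244
time_s: 4.12
eef_pos: [0.571, 0.1777, 0.1443]
eef_rot: [0.707, -0.706, 0.021, -0.025]
wrist_force: [0.0, 0.2, -0.9]
opening: 0.247
```

View pics/e.png

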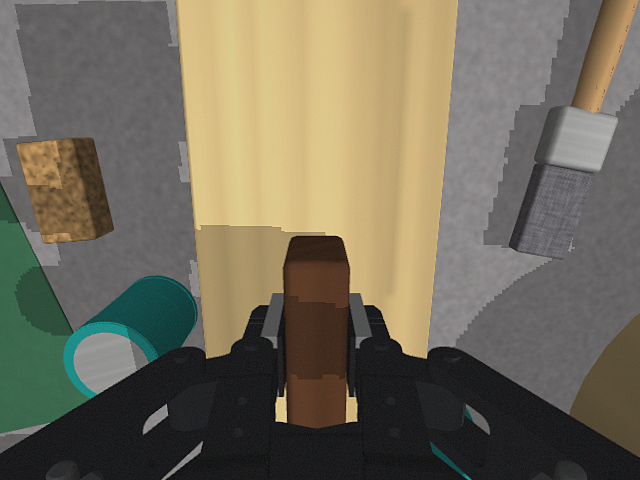

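Bar held between the pads at (317,330). I'm lifting, carrying to the mat and turning 15°.

```bash
python3 -m pendant '[0,0,0.03,0,0,0,0,0,0,0.03,0,0,0,0,0,-0.015,0,0,0,0,0,0,-0.034,0,0,0,1.5,0,0,-0.045,0,0,0,3,0,0,-0.045,0,0,0,3,0,0,-0.045,0,0,0,3,0,0,-0.045,0,0,0,3,0,0,-0.045,0,0,0,1.5,0,0,-0.025,0,0,0,0,0,0,-0.01,0,0,0,0,0,0,0,0,0,0,0,0]'
python3 - <<'E'
from h import *
o=ctrl.get_obs(); im=ctrl.camera('top');cv2.imwrite('pics/f.png',im[100:400,150:550,::-1]); A=RT(o['eef_rot']); print(o['eef_pos'],np.degrees(np.arctan2(A[1,2],A[0,2])),A[:,1])
E
```

```text
time_s: 5.68
eef_pos: [0.5685, -0.1317, 0.2002]
eef_rot: [0.704, -0.703, -0.069, 0.07]
wrist_force: [0.1, -0.8, -2.1]
opening: 0.249
[ 0.56849732 -0.13171799  0.20019707] 101.22372110662114 [-1.53173641e-03  9.06043144e-04 -9.99998416e-01]
```

View pics/f.png

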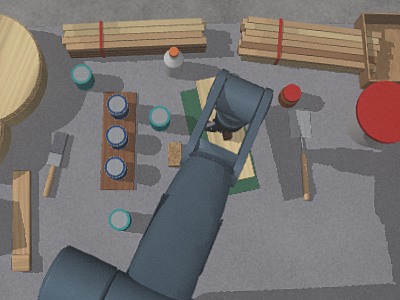

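The three blue tins at crop (117,106), (117,137), (116,168) are uncovered, and the cover is over the mat. I'm lowering it.

```bash
python3 -m pendant '[0.003,0,-0.03,0,0,0,0,0,0,-0.045,0,0,0,0,0,0,-0.045,0,0,0,0,0,0,-0.03,0,0,0,0,0,0,-0.015,0,0,0,0,0,0,-0.008,0,0,0,0,0,0,-0.005,0,0,0,0,0,0,0,0,0,0,0]'; python3 -m pendant '[0,0,-0.002,0,0,0,0,0,0,-0.002,0,0,0,0,0,0,0,0,0,0,0]'
```

```text
time_s: 6.72
eef_pos: [0.5727, -0.1316, 0.024]
eef_rot: [-0.703, 0.704, 0.07, -0.069]
wrist_force: [0.2, 0.4, -1.6]
opening: 0.248
time_s: 7.1
eef_pos: [0.5721, -0.1315, 0.0193]
eef_rot: [-0.704, 0.704, 0.07, -0.07]
wrist_force: [0.4, 0.5, -1.2]
opening: 0.246
```

```bash
python3 -m pendant '[0,0,-0.002,0,0,0,0,0,0,0,0,0,0,0]'; python3 -m pendant '[0,0,-0.001,0,0,0,0,0,0,0,0,0,0,0]'
```

```text
time_s: 7.35
eef_pos: [0.5721, -0.1315, 0.0171]
eef_rot: [0.704, -0.704, -0.069, 0.07]
wrist_force: [-0.3, -0.3, -1.8]
opening: 0.249
time_s: 7.6
eef_pos: [0.5722, -0.1315, 0.017]
eef_rot: [-0.704, 0.704, 0.07, -0.07]
wrist_force: [-3.4, 1.3, 4.5]
opening: 0.246
```

Touchdown: +4.5 N at TCP 0.017. Releasing and rising.

```bash
python3 -m pendant '[0,0,0,0,0,0,0.085,0,0,0,0,0,0,0.085,0,0,0,0,0,0,0.085,0,0,0,0,0,0,0.085,0,0,0,0,0,0,0.085,0,0,0,0,0,0,0.085,0,0,0.02,0,0,0,0.085,0,0,0.04,0,0,0,0.085,0,0,0.05,0,0,0,0.085,0,0,0.05,0,0,0,0.085,0,0,0.02,0,0,0,0.085]'
python3 -m pendant '[-0.005,0.03,0.01,0,0,0,0.085,-0.005,0.04,0,0,0,-2,0.085,-0.005,0.05,0,0,0,-2,0.085,0,0.05,0,0,0,-3,0.085,0,0.05,0,0,0,-3,0.085,0,0.045,0,0,0,-3,0.085,0,0.035,0,0,0,-2,0.085,0,0.01,0,0,0,0,0.085,0,0,0,0,0,0,0.085]'
python3 - <<'E'
from h import *
o=ctrl.get_obs(); im=ctrl.camera('wrist');cv2.imwrite('pics/g.png',im[:,:,::-1])
im=ctrl.camera('top');cv2.imwrite('pics/g2.png',im[120:360,190:510,::-1].repeat(2,0).repeat(2,1)); A=RT(o['eef_rot']); print(o['eef_pos'],np.degrees(np.arctan2(A[1,2],A[0,2])))
E
```

```text
time_s: 8.98
eef_pos: [0.5741, -0.1323, 0.2021]
eef_rot: [-0.702, 0.705, 0.072, -0.067]
wrist_force: [1.0, 0.5, 0.2]
opening: 0.993
time_s: 10.1
eef_pos: [0.5573, 0.1786, 0.2072]
eef_rot: [-0.707, 0.707, -0.022, 0.023]
wrist_force: [-0.9, 0.5, -0.2]
opening: 0.995
[0.55727508 0.17862301 0.20715367] 86.38189184516976
```

View pics/g.png

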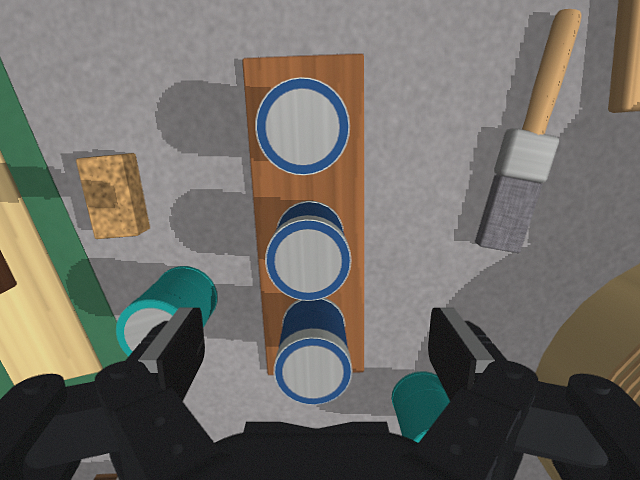

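View pics/g2.png

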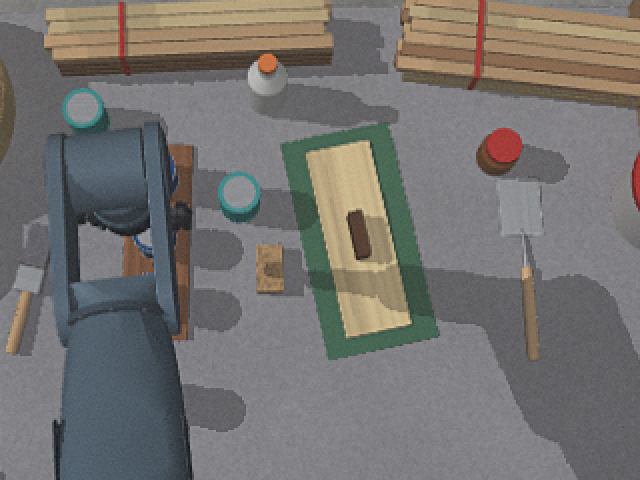

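The cover lies flat and centred on the mat at (358,235). In the wrist view the tins sit at lid centres of about (302,126), (309,259) and (313,370). Next I locate them by the lids, at z=0.088.

Run:
```python
from h import *
o=ctrl.get_obs(); im=ctrl.camera('wrist'); c=cam('wrist',o)
for s in ctrl.silhouettes('tin_1','wrist'): print(round(s['score'],2),s['bbox'])
hsv=cv2.cvtColor(im,cv2.COLOR_RGB2HSV)
m=((im.min(2)>130)&(hsv[:,:,1]<60)).astype(np.uint8); m[:, :240]=0; m[:,370:]=0
for q in cv2.findContours(m,cv2.RETR_EXTERNAL,cv2.CHAIN_APPROX_NONE)[0]:
    if cv2.contourArea(q)>1500:
        w=p2w(c,q,.088)[:,:2].astype(np.float32)*1000
        print(q.reshape(-1,2).mean(0), cv2.minEnclosingCircle(w), cv2.fitEllipse(w))
print(o['eef_pos'])
```

```text
0.88 [268.4, 198.2, 352.7, 301.4]
0.85 [391.1, 372.9, 449.0, 439.3]
0.82 [116.5, 269.1, 222.0, 355.1]
0.81 [257.7, 78.0, 352.0, 175.9]
0.56 [275.7, 297.2, 352.2, 404.0]
[314.28301887 371.77358491] ((666.5826416015625, 168.22564697265625), 23.808279037475586) ((666.55224609375, 168.279296875), (46.57791519165039, 46.89043426513672), 178.0026092529297)
[299.72047833 382.09267564] ((682.5639038085938, 155.1277313232422), 63.63172912597656) ((678.9290771484375, 155.31101989746094), (86.11333465576172, 109.52156829833984), 179.86538696289062)
[309.52972973 260.63783784] ((574.4995727539062, 170.862060546875), 24.043935775756836) ((574.5923461914062, 170.84568786621094), (47.028865814208984, 47.248226165771484), 0.7897246479988098)
[303.7063197  125.71375465] ((482.66986083984375, 173.6574249267578), 30.765451431274414) ((482.5916748046875, 173.6250762939453), (60.633697509765625, 60.897823333740234), 8.220307350158691)
[343.81909548 143.16281407] ((535.3573608398438, 175.98007202148438), 133.8849334716797) ((342.5098571777344, 235.58311462402344), (99.67703247070312, 186.4159698486328), 0.0)
[0.55735676 0.17746952 0.20670675]
```

Lids: near (0.4826,0.1736), middle (0.5745,0.1709), far (0.6665,0.1682). The spacing is 92 mm, as it should be. Moving to the near tin.

```bash
python3 -m pendant '[-0.03,-0.001,0,0,0,0,0.085,-0.035,-0.002,0,0,0,0,0.085,-0.01,-0.001,0,0,0,0,0.085,0,0,0,0,0,0,0.085,0,0,0,0,0,0,0.085]'
cat > w.py <<'E'
from h import *
f=[];e=[];p=[]
for k in range(14):
    ctrl.camera('top'); o=ctrl.get_obs(); f.append(o['wrist_force']); e.append(o['joint_efforts']); p.append(o['eef_pos'])
f=np.array(f);e=np.array(e)
print('t',o['time_s'],'F',f.mean(0).round(2),'sem',(f.std(0)/14**.5).round(2),'eff',e.mean(0).round(2),e.std(0).round(2),'p',np.mean(p,0).round(4),'op',o['opening'])
E
python3 w.py
```

```text
time_s: 10.92
eef_pos: [0.4834, 0.1742, 0.2067]
eef_rot: [0.707, -0.707, 0.023, -0.024]
wrist_force: [0.6, 0.5, -0.4]
opening: 0.997
t 11.625 F [ 0.15 -0.05  0.01] sem [0.09 0.17 0.1 ] eff [-2.000e-02 -3.764e+01 -3.419e+01 -0.000e+00 -0.000e+00 -0.000e+00] [0.02 0.13 0.05 0.   0.   0.  ] p [0.4825 0.1745 0.2062] op 0.9952312359119789
```

The empty baseline is zero to about 0.1 N. Descend, grip and lift.

```bash
python3 -m pendant '[0,-0.001,-0.03,0,0,0,0.085,0,0,-0.045,0,0,0,0.085,0,0,-0.045,0,0,0,0.085,0,0,-0.03,0,0,0,0.085,0,0,-0.017,0,0,0,0.085,0,0,-0.007,0,0,0,0.085,0,0,0,0,0,0,0.085,0,0,0,0,0,0,0,0,0,0,0,0,0,0,0,0,0,0,0,0,0,0,0,0,0,0,0,0]'; python3 -m pendant '[0,0,0,0,0,0,0,0,0,0,0,0,0,0,0,0,0.005,0,0,0,0,0,0,0.015,0,0,0,0,0,0,0.02,0,0,0,0,0,0,0.01,0,0,0,0,0,0,0,0,0,0,0,0,0,0,0,0,0,0]'; python3 w.py
python3 - <<'E'
from h import *
cv2.imwrite('pics/h.png',ctrl.camera('wrist')[:,:,::-1])
E
```

```text
time_s: 13.0
eef_pos: [0.4835, 0.1737, 0.0338]
eef_rot: [0.707, -0.707, 0.022, -0.024]
wrist_force: [0.2, 0.2, 5.7]
opening: 0.687
time_s: 14.0
eef_pos: [0.4817, 0.1734, 0.0818]
eef_rot: [-0.707, 0.707, -0.023, 0.023]
wrist_force: [-0.3, 0.8, -2.2]
opening: 0.693
t 14.7 F [-0.02  0.   -2.34] sem [0.16 0.16 0.1 ] eff [  0.   -41.92 -29.62  -0.     0.     0.  ] [0.   0.14 0.09 0.   0.   0.  ] p [0.4819 0.1734 0.0819] op 0.6897976566306674
```

View pics/h.png

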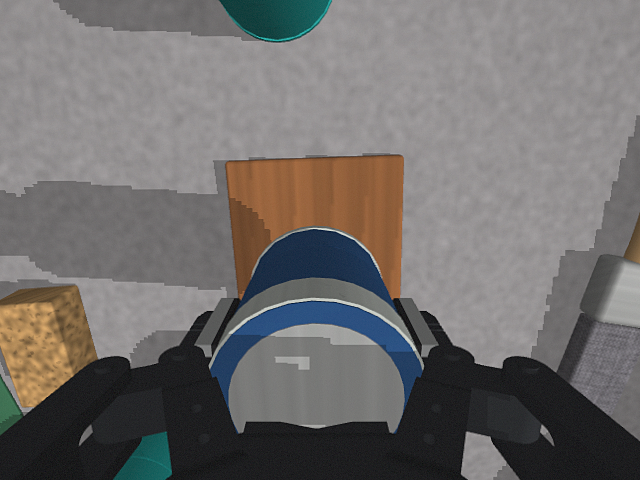

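The near tin is up and upright, at 2.34 N (about 0.24 kg). Setting it down.

```bash
python3 -m pendant '[0,0,-0.015,0,0,0,0,0,0,-0.015,0,0,0,0,0,0,-0.01,0,0,0,0,0,0,-0.005,0,0,0,0,0,0,-0.002,0,0,0,0,0,0,0,0,0,0,0]';python3 -m pendant '[0,0,-0.0015,0,0,0,0,0,0,0,0,0,0,0]';python3 -m pendant '[0,0,-0.001,0,0,0,0,0,0,0,0,0,0,0]'
```

```text
time_s: 15.5
eef_pos: [0.4824, 0.1735, 0.0354]
eef_rot: [0.707, -0.707, 0.023, -0.023]
wrist_force: [-0.2, 0.5, -2.7]
opening: 0.691
time_s: 15.75
eef_pos: [0.4823, 0.1735, 0.034]
eef_rot: [0.707, -0.707, 0.023, -0.023]
wrist_force: [-0.4, -0.2, -1.7]
opening: 0.691
time_s: 16.0
eef_pos: [0.4824, 0.1735, 0.0338]
eef_rot: [-0.707, 0.707, -0.023, 0.023]
wrist_force: [-3.3, -0.9, 8.0]
opening: 0.693
```

Contact (+8 N). Release, rise, go to the middle tin.

```bash
python3 -m pendant '[0,0,0,0,0,0,0.085,0,0,0,0,0,0,0.085,0,0,0,0,0,0,0.085,0,0,0,0,0,0,0.085,0,0,0.02,0,0,0,0.085,0,0,0.05,0,0,0,0.085,0,0,0.06,0,0,0,0.085,0,0,0.045,0,0,0,0.085,0,0,0,0,0,0,0.085]'
python3 -m pendant '[0.03,-0.001,0,0,0,0,0.085,0.04,-0.001,0,0,0,0,0.085,0.02,-0.001,0,0,0,0,0.085,0.002,0,0,0,0,0,0.085,0,0,0,0,0,0,0.085,0,0,0,0,0,0,0.085]'
python3 - <<'E'
from h import *
o=ctrl.get_obs(); print(o['eef_pos']); cv2.imwrite('pics/i.png',ctrl.camera('wrist')[:,:,::-1])
E
```

```text
time_s: 17.12
eef_pos: [0.4849, 0.1739, 0.2123]
eef_rot: [0.707, -0.706, 0.02, -0.026]
wrist_force: [-0.0, 0.7, -0.2]
opening: 0.999
time_s: 17.88
eef_pos: [0.5732, 0.1707, 0.2074]
eef_rot: [-0.707, 0.707, -0.023, 0.022]
wrist_force: [0.0, 0.5, 0.2]
opening: 0.993
[0.57321864 0.17066451 0.20738724]
```

View pics/i.png

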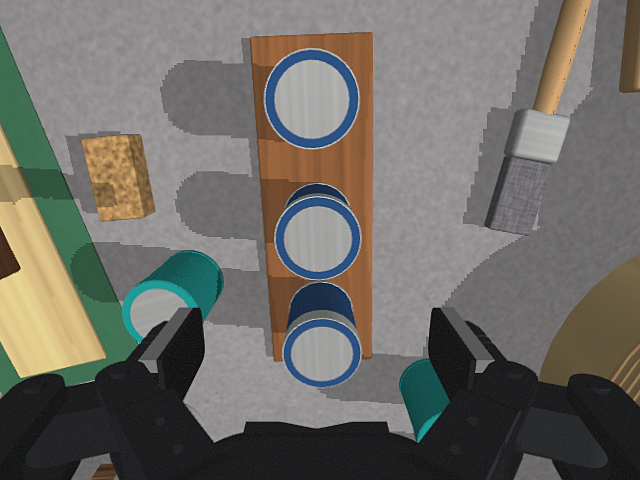

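The near tin stands again at (311,98), and all three are in the row. Now the middle tin.

```bash
python3 -m pendant '[0.001,0,-0.03,0,0,0,0.085,0,0,-0.045,0,0,0,0.085,0,0,-0.045,0,0,0,0.085,0,0,-0.03,0,0,0,0.085,0,0,-0.017,0,0,0,0.085,0,0,-0.007,0,0,0,0.085,0,0,0,0,0,0,0.085,0,0,0,0,0,0,0,0,0,0,0,0,0,0,0,0,0,0,0,0,0,0,0,0,0,0,0,0]'; python3 -m pendant '[0,0,0,0,0,0,0,0,0,0,0,0,0,0,0,0,0.005,0,0,0,0,0,0,0.015,0,0,0,0,0,0,0.02,0,0,0,0,0,0,0.01,0,0,0,0,0,0,0,0,0,0,0,0,0,0,0,0,0,0]'; python3 w.py
```

```text
time_s: 19.3
eef_pos: [0.5765, 0.1708, 0.0355]
eef_rot: [0.707, -0.707, 0.022, -0.024]
wrist_force: [-0.1, 1.4, 6.9]
opening: 0.69
time_s: 20.3
eef_pos: [0.5747, 0.1704, 0.0834]
eef_rot: [-0.707, 0.707, -0.023, 0.023]
wrist_force: [0.6, 0.2, -8.2]
opening: 0.691
t 21.0 F [-0.08  0.2  -6.91] sem [0.12 0.09 0.1 ] eff [ 0.000e+00 -5.476e+01 -3.320e+01  0.000e+00  1.000e-02 -0.000e+00] [0.01 0.2  0.14 0.   0.01 0.  ] p [0.5749 0.1705 0.0834] op 0.6906173019129164
```

The middle tin is 6.91 N (about 0.70 kg), likely the heaviest. I'll set it down and heft the third to be sure.

```bash
python3 -m pendant '[0,0,-0.015,0,0,0,0,0,0,-0.015,0,0,0,0,0,0,-0.01,0,0,0,0,0,0,-0.005,0,0,0,0,0,0,-0.002,0,0,0,0,0,0,0,0,0,0,0]';python3 -m pendant '[0,0,-0.0015,0,0,0,0,0,0,0,0,0,0,0]';python3 -m pendant '[0,0,-0.001,0,0,0,0,0,0,0,0,0,0,0]'
```

```text
time_s: 21.75
eef_pos: [0.5755, 0.1705, 0.037]
eef_rot: [0.707, -0.707, 0.023, -0.023]
wrist_force: [0.1, -0.5, -6.4]
opening: 0.688
time_s: 22.0
eef_pos: [0.5755, 0.1705, 0.0356]
eef_rot: [0.707, -0.707, 0.023, -0.023]
wrist_force: [-0.0, 0.5, -7.3]
opening: 0.688
time_s: 22.25
eef_pos: [0.5755, 0.1705, 0.0355]
eef_rot: [-0.707, 0.707, -0.023, 0.023]
wrist_force: [-5.2, -0.5, 5.6]
opening: 0.694
```

```bash
python3 -m pendant '[0,0,0,0,0,0,0.085,0,0,0,0,0,0,0.085,0,0,0,0,0,0,0.085,0,0,0,0,0,0,0.085,0,0,0.02,0,0,0,0.085,0,0,0.05,0,0,0,0.085,0,0,0.06,0,0,0,0.085,0,0,0.045,0,0,0,0.085,0,0,0,0,0,0,0.085]'
python3 -m pendant '[0.03,-0.001,0,0,0,0,0.085,0.04,-0.001,0,0,0,0,0.085,0.02,-0.001,0,0,0,0,0.085,0.002,0,0,0,0,0,0.085,0,0,0,0,0,0,0.085,0,0,0,0,0,0,0.085]'
python3 - <<'E'
from h import *
o=ctrl.get_obs(); print(o['eef_pos']); cv2.imwrite('pics/j.png',ctrl.camera('wrist')[:,:,::-1])
E
```

```text
time_s: 23.38
eef_pos: [0.5783, 0.1709, 0.2162]
eef_rot: [0.707, -0.706, 0.019, -0.027]
wrist_force: [0.2, 1.3, 0.4]
opening: 0.991
time_s: 24.12
eef_pos: [0.6663, 0.1677, 0.2093]
eef_rot: [-0.707, 0.707, -0.023, 0.023]
wrist_force: [0.8, -0.0, 0.8]
opening: 0.992
[0.66633064 0.16772543 0.20929104]
```

View pics/j.png

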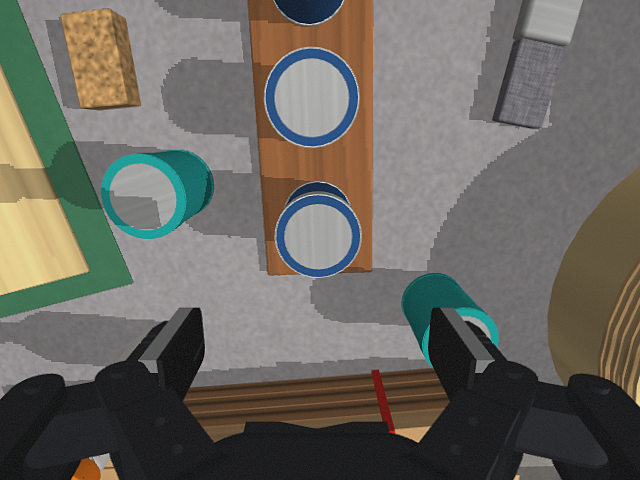

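The middle tin is back at (312,97) and the far tin is at (318,235). Descending on the far one.

```bash
python3 -m pendant '[0,0,-0.03,0,0,0,0.085,0,0,-0.045,0,0,0,0.085,0,0,-0.045,0,0,0,0.085,0,0,-0.03,0,0,0,0.085,0,0,-0.017,0,0,0,0.085,0,0,-0.007,0,0,0,0.085,0,0,0,0,0,0,0.085,0,0,0,0,0,0,0,0,0,0,0,0,0,0,0,0,0,0,0,0,0,0,0,0,0,0,0,0]'; python3 -m pendant '[0,0,0,0,0,0,0,0,0,0,0,0,0,0,0,0,0.005,0,0,0,0,0,0,0.015,0,0,0,0,0,0,0.02,0,0,0,0,0,0,0.01,0,0,0,0,0,0,0,0,0,0,0,0,0,0,0,0,0,0]'; python3 w.py
```

```text
time_s: 25.55
eef_pos: [0.6685, 0.1678, 0.0372]
eef_rot: [0.707, -0.707, 0.022, -0.024]
wrist_force: [-0.6, 0.6, 5.6]
opening: 0.688
time_s: 26.55
eef_pos: [0.6667, 0.1674, 0.0848]
eef_rot: [-0.707, 0.707, -0.023, 0.023]
wrist_force: [-0.0, -1.0, -4.5]
opening: 0.687
t 27.25 F [-0.15 -0.11 -4.12] sem [0.13 0.14 0.11] eff [ 0.000e+00 -6.292e+01 -3.391e+01  0.000e+00  1.000e-02  0.000e+00] [0.   0.25 0.15 0.   0.01 0.  ] p [0.6669 0.1675 0.0849] op 0.6915230122299142
```

The far tin is 4.12 N (0.42 kg), so the middle tin is the heaviest. Setting the far one down and going back to the middle.

```bash
python3 -m pendant '[0,0,-0.015,0,0,0,0,0,0,-0.015,0,0,0,0,0,0,-0.01,0,0,0,0,0,0,-0.005,0,0,0,0,0,0,-0.002,0,0,0,0,0,0,0,0,0,0,0]';python3 -m pendant '[0,0,-0.0015,0,0,0,0,0,0,0,0,0,0,0]';python3 -m pendant '[0,0,-0.001,0,0,0,0,0,0,0,0,0,0,0]'
```

```text
time_s: 28.0
eef_pos: [0.6674, 0.1675, 0.0385]
eef_rot: [0.707, -0.707, 0.023, -0.023]
wrist_force: [-0.3, -0.8, -4.3]
opening: 0.686
time_s: 28.25
eef_pos: [0.6676, 0.1675, 0.0373]
eef_rot: [0.707, -0.707, 0.023, -0.023]
wrist_force: [0.3, -0.1, -3.5]
opening: 0.689
time_s: 28.5
eef_pos: [0.6676, 0.1675, 0.0372]
eef_rot: [0.707, -0.707, 0.023, -0.023]
wrist_force: [-4.8, -0.9, 5.1]
opening: 0.691
```

```bash
python3 -m pendant '[0,0,0,0,0,0,0.085,0,0,0,0,0,0,0.085,0,0,0,0,0,0,0.085,0,0,0,0,0,0,0.085,0,0,0.02,0,0,0,0.085,0,0,0.05,0,0,0,0.085,0,0,0.06,0,0,0,0.085,0,0,0.045,0,0,0,0.085,0,0,0,0,0,0,0.085]'
python3 -m pendant '[-0.03,0.001,0,0,0,0,0.085,-0.04,0.001,0,0,0,0,0.085,-0.02,0.001,0,0,0,0,0.085,-0.002,0,0,0,0,0,0.085,0,0,0,0,0,0,0.085,0,0,0,0,0,0,0.085]'
python3 - <<'E'
from h import *
o=ctrl.get_obs(); print(o['eef_pos']); cv2.imwrite('pics/k.png',ctrl.camera('wrist')[:,:,::-1])
E
```

```text
time_s: 29.62
eef_pos: [0.6704, 0.1679, 0.2188]
eef_rot: [0.707, -0.706, 0.019, -0.027]
wrist_force: [-0.4, -0.2, 0.1]
opening: 0.993
time_s: 30.38
eef_pos: [0.576, 0.1703, 0.2108]
eef_rot: [0.707, -0.707, 0.023, -0.023]
wrist_force: [-0.9, -0.0, 0.4]
opening: 0.993
[0.57596381 0.17032122 0.21079547]
```

View pics/k.png

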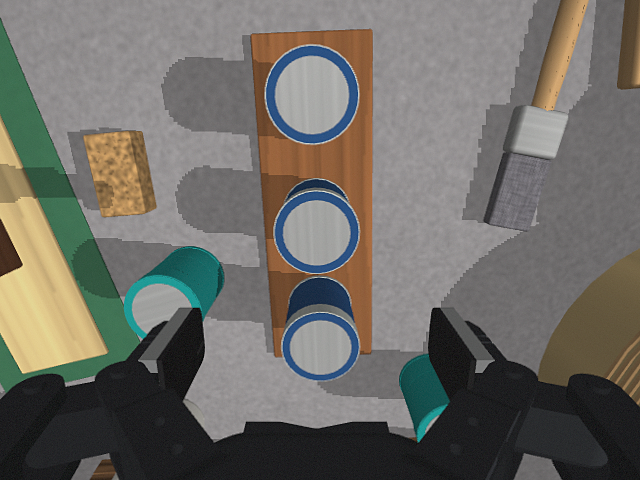

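All three tins stand, with the middle one at (316,232). I'm picking it up and lifting about 13 cm.

```bash
python3 -m pendant '[0,0,-0.03,0,0,0,0.085,0,0,-0.045,0,0,0,0.085,0,0,-0.045,0,0,0,0.085,0,0,-0.03,0,0,0,0.085,0,0,-0.018,0,0,0,0.085,0,0,-0.008,0,0,0,0.085,0,0,0,0,0,0,0.085,0,0,0,0,0,0,0,0,0,0,0,0,0,0,0,0,0,0,0,0,0,0,0,0,0,0,0,0]'; python3 -m pendant '[0,0,0,0,0,0,0,0,0,0,0,0,0,0,0,0,0.005,0,0,0,0,0,0,0.015,0,0,0,0,0,0,0.025,0,0,0,0,0,0,0.03,0,0,0,0,0,0,0.03,0,0,0,0,0,0,0.02,0,0,0,0,0,0,0.01,0,0,0,0,0,0,0.005,0,0,0,0,0,0,0,0,0,0,0,0,0,0,0,0,0,0]';python3 w.py
python3 - <<'E'
from h import *
cv2.imwrite('pics/l.png',ctrl.camera('scene')[:,:,::-1]);cv2.imwrite('pics/l2.png',ctrl.camera('wrist')[:,:,::-1])
im=ctrl.camera('top');c=cam('top');s=ctrl.silhouettes('cover','top')[0]
print(cv2.minAreaRect((p2w(c,rect(s['mask']),.009)[:,:2]*1000).astype(np.float32)))
E
```

```text
time_s: 31.8
eef_pos: [0.5765, 0.1705, 0.0365]
eef_rot: [0.707, -0.707, 0.022, -0.024]
wrist_force: [-0.4, -0.6, 7.0]
opening: 0.693
time_s: 33.3
eef_pos: [0.5745, 0.1704, 0.1736]
eef_rot: [-0.707, 0.707, -0.024, 0.022]
wrist_force: [-0.7, -0.6, -6.5]
opening: 0.689
t 34.0 F [ 0.06  0.02 -6.99] sem [0.08 0.15 0.14] eff [ 0.000e+00 -5.253e+01 -3.686e+01  0.000e+00  2.000e-02  0.000e+00] [0.   0.08 0.05 0.   0.   0.  ] p [0.575  0.1705 0.1745] op 0.687964088090772
((573.09228515625, -131.00076293945312), (290.8917541503906, 102.47664642333984), 11.411051750183105)
```

View pics/l.png

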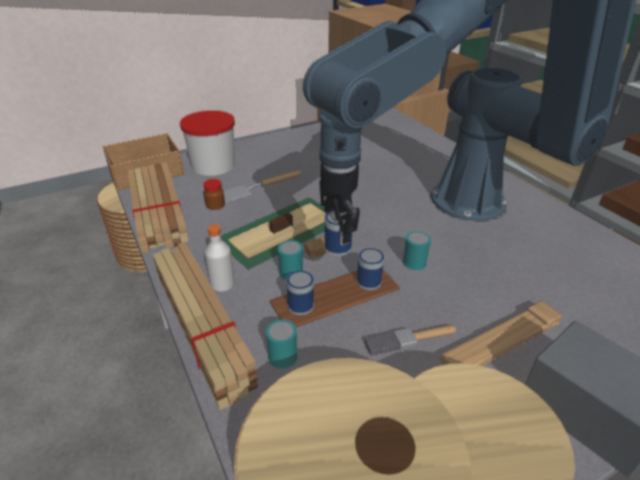

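View pics/l2.png

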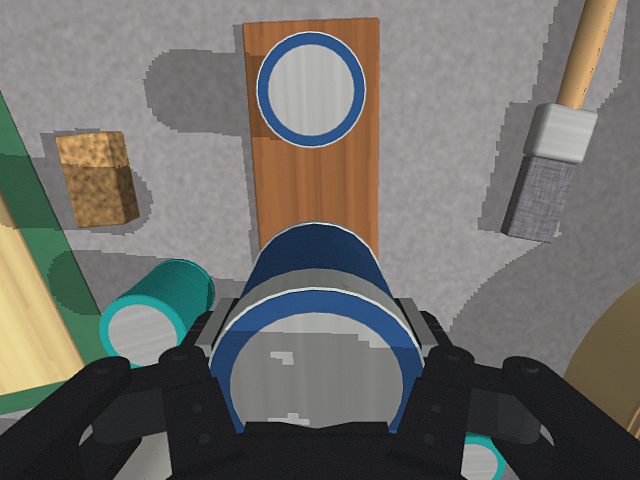

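The scene view shows the held tin upright at (338,232), its underside at about 146 mm. The other two stand on the board at (300,292) and (370,268). The cover on the mat measures (573,-131) against the mat's (572,-132). Handing in.

```bash
python3 -c "
from bench import ctrl
print(ctrl.hand_in()); print(ctrl.get_obs()['time_s'])"
```

```text
the job is handed in; nothing more can be done
None
the job is handed in; nothing more can be done
```

I finished the job and handed it in at about 34 s of the 70 s allowed. The arm is holding the middle tin, which is the heaviest. The hand-in gives no verdict.

- **Cover:** I took it off by its grip and laid it flat on the mat. Its middle measures about 1 mm from the mat's middle, and its angle matches to within 0.2°.
- **Weighing:** I lifted each tin about 5 cm and set it back on the board. The readings were 2.34 N near, 6.91 N middle and 4.12 N far, each good to about 0.1 N. The middle tin is about 0.70 kg.
- **Last checks:** The middle tin hangs upright and still with its underside about 146 mm above the bench. It read 6.99 N when weighed again. The other two tins stand on their board, and the other things look undisturbed in the pictures.
- **Disagreements:** No check failed or disagreed.

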